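# Check a housing's slot with a gap gauge

### The arm

A 7-joint arm with a two-finger parallel gripper is mounted at the origin on the work surface. World frame = base frame: x ahead of the robot, y to its left, z up, the work surface at z = 0. Lengths are in m, angles in rad, forces in N, time in s.
With the tool pointing down it reaches from about 0.35 to 0.9 m from the base axis. Payload 7.2 kg.
Tool frame: the origin (TCP) lies midway between the tips of the shut fingers; the grasp point (between the pads) lies 19 mm behind it; z points along the fingers, y is the line along which they close (so a half turn about z gives the same grasp; the last joint's range is limited). The gripper opens to 85 mm and grips with 20 to 120 N. Pads are 22 mm wide; open, the fingers measure 114 mm over their backs; the gripper's body (76 mm by 85 mm) begins 54 mm behind the grasp point. The pads swing forward as they close: fully open they stand 13 mm farther back than shut.
Start: joints at [-1.187, 0.411, -0.013, 1.596, 0.006, 1.134, -0.082], TCP at [0.273, 0.562, 0.231] pointing down, gripper open.
Joint ranges: [-2.95, 2.95], [-0.29, 1.99], [-1.47, 1.44], [0.14, 2.54], [-1.03, 4.17], [0.13, 1.85], [-2.86, 2.86]. Speed limits (rad/s): [2.39, 2.39, 3.01, 3.01, 3.14, 3.14, 3.14].

### API

Orientations are given as a unit quaternion [w, x, y, z].
In Python, from rig import r gives the robot as it stands.
- The arm moves only by the tool servo_tool, never from a script. Its argument "increments" is a list of rows, each an object with "slide": the shift along the tool's x, y, z scaled (see below), a list of three; "spin": the turn about the tool's z scaled (see below); "claw": the closure, from -1 (fully open) to 1 (shut). A call has 1 to 10 rows; each row shifts and turns the commanded pose from where the row before left it, along the tool's axes as they then stand; what a row does not reach is not made up. The controller multiplies each number of a shift by 0.12 m and each number of a turn by 2 pi rad. A row lasts 1/8 s, in which the tool goes at most 62.5 mm and 10.7 degrees, less where a joint would pass 70% of its speed; a pose out of reach is approached as far as the arm can. A call with a number of a shift or a turn outside -1 to 1 is refused whole. A call with a gripper value outside its range is refused whole. The fingers move at their own pace and stop on an object; the grip force is fixed at half the most. Time passes only in rows, so rows that do not move let the fingers close. It gives the time, the measured TCP pose, the force, the opening and the grip force at its end, in the units of the state.
- r.read_state(): the state, without advancing time (a new reading comes with each control period).
- r.snapshot(name): name is "scene" or "top" or "wrist"; returns a dict with "color" (420x560x3 uint8, red, green, blue), "depth" (420x560 float32, m along the optical axis (not along the pixel's ray), 0 where there is no reading), "fx", "fy", "cx", "cy" (pixels), "D" ([k1, k2, p1, p2, k3] as OpenCV has them; the pictures are not rectified), "R" (3x3) and "t" (3): a world point X has camera coordinates R X + t; the wrist camera has in their place "mount" (4x4, takes a point from camera to tool coordinates, whose origin is the TCP and whose axes are the flange's). Camera axes: x right, y down, z forward; pixel columns grow to the right and rows downward; lengths in m; the calibration is good to about 2 mm. A picture is of the moment at which its call begins: read the wrist's pose just before it.
- r.close_job(): hands the job in; it is judged then, once.
Trained networks look in a picture, given as the dict that the camera call returned (one of the last four; its "shot" number tells which), for a name from the list of things; names that differ only in an ending like _2 or _b are one class to them, and where a whole thing is asked for, a point or a joint stands for the part that bears it (a point fixed in the world has none). Each returns a list of dicts, best first, with "confidence" (0 to 1); they miss things now and then, are a little off and sometimes report something else, mostly with a low value. They report only what shows in the picture. A call takes as long as a camera call. They do not tell look-alikes from the thing itself.
- r.search_frame(picture, thing): "bbox" ([left, top, right, bottom] in pixels, round what is visible of it).
- r.masks_of(picture, thing): "mask" (420x560 bool, what is visible of it) and "bbox" ([left, top, right, bottom] in pixels, round what is visible of it).
- r.spot_point(picture, thing): "at" ([column, row] in pixels: a listed point, or the origin of a listed thing).
The state is a dict: "time": time; "joint_positions": joint angles; "dq": joint speeds; "effort": joint torques, N m; "eef_pos": TCP position; "tcp_rot": TCP orientation; "wrist_force": force on the tool from outside, world axes, zero at the start; "torque": the same for the moment, N m; "opening": finger opening in m; "gripper_force": force on a finger pad.
Only numpy, scipy, OpenCV 4.12 (cv2) and the standard library are available. Lean on these libraries where they do the work, as an engineer would, in place of code of your own. Each camera call takes 0.05 s, during which the arm holds its last target. There are 200 camera calls.

### The job

Goods-in check at the stores desk: take the orange transit cover off the slotted housing on the sloping stand and set it down (not dropped) in the open blue tray. Then take the green gap gauge from the rack and slide its blade gently into the housing's slot until the handle's shoulder sits fully home on the housing face, and leave it there. Leave the yellow and red gauges and everything else on the desk where they are.

Things in the scene. Friction and masses are not known exactly. Their poses are not given: they have to be found in the camera images.
- stand: Fixed grey stand, base plate 150 (x) x 110 (y) x 12 mm. Origin: centre of the base's underside, on the desk; its -x side is the low side of the slope. It carries the housing (top edge at 125 mm). Two 8 mm posts at x = 68, y = +-46 mm carry a lamp bar across it, 30 (x) x 108 (y) mm, 255 to 269 mm above the desk, centred at x = 58 mm: it overhangs the high side of the housing.
- housing: Aluminium housing fixed on the stand. Origin: centre of the slot mouth on its flat face, 100 mm above the stand origin. +z out of the face (35 degrees from vertical, leaning to the stand -x), +x up the slope, y level. Face 76 (x) x 64 (y) mm. Slot, edged black, 30 (x) x 7.8 (y) mm, 46 deep along -z. A 6 mm ledge stands 11 mm proud along the low edge, inner side at x = -32 mm.
- cover: Loose orange cover, 60 g, over the slot at the start, against the ledge, axes parallel to the housing's. Plate 52 (x) x 46 (y) x 10 (z) mm with a central grip rib 40 (x) x 16 (y) x 30 (z) mm on it, 40 mm high in all. Origin: centre of the plate's underside; z up through the rib.
- rack: Fixed grey gauge rack on the desk, 205 (x) x 60 (y) x 52 (z) mm, on a 215 x 70 mm rubber foot. Origin: centre of its underside. Three slots 30 (x) x 9.5 (y) mm, 48 deep, at x = -65, 0 and 65 mm hold the gauges upright, blades down; which gauge is in which slot varies.
- gauge_green: Green-handled gap gauge, about 110 g. Handle 36 (x) x 18 (y) x 52 (z) mm with a thin black band. Steel blade below it: 26 (x) x 5 (y) mm, 40 mm long with a rounded end. Origin: centre of the handle's underside (the shoulder); +z points up the handle, the blade runs along -z. In the rack the shoulder rests on the rack's top.
- gauge_green_tip (a point): Centre of the end of the green gauge's blade, 40 mm below the shoulder.
- gauge_yellow: Yellow-handled gauge, same shape and origin, blade 3.5 mm thick. Not to be used.
- gauge_red: Red-handled gauge, same shape and origin, blade 6.5 mm thick. Not to be used.
- tray: Fixed open blue tray, outside 150 (x) x 130 (y) x 36 (z) mm, walls and floor 4 mm. Origin: centre of its underside.
- mug: White mug, radius 40, height 95 mm, bystander. Origin: centre of its base.
- tape_reel: Clear reel of tape lying flat, radius 42, height 24 mm, bystander. Origin: centre of its underside.
- stapler: Blue and black stapler, 120 (x) x 32 (y) x 42 (z) mm, bystander. Origin: centre of its underside.
- pen_pot: Black pen pot, radius 36, 85 mm high, pens to 130 mm, bystander. Origin: centre of its base.
- glue: Small white glue bottle, radius 22, height 95 mm, bystander. Origin: centre of its base.
Mind the look-alikes: they are no part of the job. Several things have the shape of the gauge_green; the one meant has the colours described above. Several things look just like the tray: the one meant starts farthest to the robot's left.

How it is judged:
On the way, in this order (a step that is already met when the one before it is completed fails the run):
1. the cover lies in the blue tray, let go of (x of cover in the frame of tray between -0.062 and 0.062 m and y of cover in the frame of tray between -0.052 and 0.052 m and z of cover in the frame of tray below 0.036 m and linear speed of cover below 0.03 m/s and contact force between cover and the fingers below 0.1 N), for 0.2 s.
2. the green gauge's blade is in the slot, its shoulder home on the housing's face (x of gauge_green in the frame of housing between -0.004 and 0.004 m and y of gauge_green in the frame of housing between -0.003 and 0.003 m and z of gauge_green in the frame of housing between -0.003 and 0.003 m and angle between the z axis of gauge_green and the z axis of housing, either way round below 0.08 rad and angle between the x axis of gauge_green and the x axis of housing, either way round below 0.15 rad), for 0.2 s.
At the end, for the whole second after the job is handed in: Green gauge in the housing slot: shoulder within 3 mm of the face, centred within 4 mm along and 3 mm across, z axis within 0.08 rad and x axis within 0.15 rad of the housing's. Orange cover inside the blue tray (origin within 62 mm in x, 52 mm in y, under 36 mm high). Both at rest (all of step 2 and x of cover in the frame of tray between -0.062 and 0.062 m and y of cover in the frame of tray between -0.052 and 0.052 m and z of cover in the frame of tray below 0.036 m and linear speed of each of cover, gauge_green below 0.03 m/s); the robot touches nothing.
It fails at once if a bystander or another gauge is moved more than 20 mm (distance of any of mug, tape_reel, stapler, pen_pot, glue, gauge_yellow, gauge_red from where it was at the start of the episode above 0.02 m).
It fails at once if a bystander is tipped over (angle between any of mug, tape_reel, stapler, pen_pot, glue's own z axis and vertical above 0.5 rad).
It fails at once if the cover is dropped or thrown (faster than 0.8 m/s while not touched by the fingers) (contact force between cover and the fingers below 0.01 N and linear speed of cover above 0.8 m/s).
It fails at once if the green gauge is forced: more than 70 N between it and the housing (contact force between gauge_green and housing above 70 N).
It also fails if it takes over 72 s, if anything falls off the work surface, if the arm or the gripper's body presses on something with over 40 N, if the wrist force passes 120 N, or if a joint passes its speed limit or range.

## Working session

There is one attempt and no reset: what is moved stays moved. The work goes in short steps, Python scripts to look and compute and a tool call to move; the robot and the scene stay as the last step left them, time stands still between calls to the robot, and variables do not carry over. Pictures are saved under pics/ and viewed, at most 10 in all, crops included, and the job is handed in when it is done.

Besides the shell and the picture viewer there is one more tool, called as name(argument=value, ...) on one line, values as JSON. servo_tool: Moves the arm, as the interface text tells. Its arguments: {"type":"object","properties":{"increments":{"type":"array"}},"required":["increments"]}

```bash
ls; mkdir -p pics
cat > h.py <<'E'
import numpy as np, cv2
from rig import r
from scipy.spatial.transform import Rotation as Ro
def quat(q): return Ro.from_quat([q[1],q[2],q[3],q[0]]).as_matrix()
def cam(p,s=None):
    """R,t world->cam"""
    if 'R' in p: return np.array(p['R']),np.array(p['t'])
    M=np.array(p['mount']); T=np.eye(4); T[:3,:3]=quat(s['tcp_rot']); T[:3,3]=s['eef_pos']
    W=np.linalg.inv(T@M); return W[:3,:3],W[:3,3]
def K(p): return np.array([[p['fx'],0,p['cx']],[0,p['fy'],p['cy']],[0,0,1.]])
def ray(p,uv,s=None):
    R,t=cam(p,s); n=cv2.undistortPoints(np.array(uv,float).reshape(-1,1,2),K(p),np.array(p['D'],float)).reshape(-1,2)
    d=np.c_[n,np.ones(len(n))]@R; return -R.T@t,d
def cloud(p,mask,s=None):
    v,u=np.nonzero(mask&(p['depth']>0)); o,d=ray(p,np.c_[u,v],s); return o+d*p['depth'][v,u][:,None]
def onz(p,uv,z,s=None):
    o,d=ray(p,uv,s); return o+d*((z-o[2])/d[:,2])[:,None]
def proj(p,X,s=None):
    R,t=cam(p,s); return cv2.projectPoints(np.array(X,float).reshape(-1,1,3),cv2.Rodrigues(R)[0],t,K(p),np.array(p['D'],float))[0].reshape(-1,2)
def snap(n):
    s=r.read_state(); return r.snapshot(n),s
def save(p,n,crop=None,k=1):
    im=p['color'][...,::-1]
    if crop: a,b,c,d=crop; im=im[b:d,a:c]
    cv2.imwrite('pics/'+n,cv2.resize(im,None,fx=k,fy=k,interpolation=cv2.INTER_CUBIC))
E
python3 - <<'E'
from h import *
np.set_printoptions(precision=4,suppress=True)
print(r.read_state())
ims=[]
for n in ['scene','top']:
    p,s=snap(n); ims.append(p['color'][...,::-1]); R,t=cam(p,s); print(n,p['fx'],-R.T@t,R[2])
    for th in ['stand','housing','cover','rack','gauge_green','gauge_yellow','gauge_red','tray','mug','tape_reel','stapler','pen_pot','glue']:
        for m in r.masks_of(p,th)[:4]:
            if m['confidence']>.3:
                c=cloud(p,m['mask'],s); print(th,round(m['confidence'],2),np.round(m['bbox']),np.median(c,0) if len(c) else None)
cv2.imwrite('pics/a.png',cv2.resize(np.vstack(ims),None,fx=.71,fy=.71)); cv2.imwrite('pics/s.png',ims[0]); cv2.imwrite('pics/t.png',ims[1])
E
```

```text
pics
{'time': 0.0, 'joint_positions': array([-1.1872,  0.4119, -0.0128,  1.5971,  0.0056,  1.1343, -0.0822]), 'dq': array([-0.0001,  0.0002, -0.0002, -0.0002,  0.    , -0.0004, -0.0008]), 'effort': array([ -0.0007, -60.0626,   0.6818, -29.9416,   0.0138,   0.0109,
         0.    ]), 'eef_pos': array([0.2726, 0.5618, 0.2304]), 'tcp_rot': array([-0.0001,  0.224 ,  0.9746, -0.0008]), 'wrist_force': array([ 0.1048, -0.216 , -0.127 ]), 'torque': array([-0.0251,  0.0276,  0.0303]), 'gripper_force': 0.0, 'opening': 0.0855770394950201}
scene 521.8427532016584 [1.2904 0.0777 1.4326] [-0.519  -0.0287 -0.8543]
stand 0.76 [256. 229. 296. 283.] [0.6593 0.0331 0.0925]
housing 0.77 [266. 242. 288. 264.] [0.6398 0.0336 0.1054]
rack 0.87 [350. 192. 386. 261.] [0.5073 0.2978 0.0496]
rack 0.56 [146. 195. 195. 244.] [ 0.4827 -0.3247  0.0045]
gauge_green 0.5 [372. 207. 378. 224.] [0.4884 0.3051 0.1001]
gauge_green 0.46 [328. 207. 338. 230.] [0.4892 0.189  0.0736]
gauge_green 0.43 [410. 207. 420. 227.] [0.4807 0.4379 0.0866]
tray 0.76 [140. 139. 181. 179.] [ 0.2375 -0.3969  0.0062]
tray 0.64 [146. 195. 19
[... 1097 characters left out ...]
ge_green 0.58 [156. 204. 171. 217.] [0.4795 0.3001 0.1009]
gauge_yellow 0.67 [151. 229. 162. 244.] [0.4173 0.3161 0.1009]
gauge_red 0.68 [164. 180. 174. 198.] [0.5424 0.2851 0.0997]
tray 0.82 [370. 182. 440. 247.] [ 0.4896 -0.3262  0.0038]
tray 0.63 [404. 273. 472. 342.] [ 0.2432 -0.399   0.0037]
mug 0.6 [178. 107. 217. 146.] [0.7291 0.2271 0.0456]
tape_reel 0.75 [221. 243. 258. 278.] [0.3652 0.118  0.0199]
stapler 0.51 [261. 129. 289. 130.] [0.7253 0.0175 0.0091]
pen_pot 0.56 [350. 109. 386. 146.] [ 0.7136 -0.2185  0.0528]
pen_pot 0.51 [265. 126. 294. 130.] [0.7246 0.0134 0.0094]
glue 0.69 [325. 247. 340. 263.] [ 0.3753 -0.1228  0.065 ]
glue 0.64 [178. 108. 216. 146.] [0.7294 0.2266 0.0457]
```

View pics/t.png

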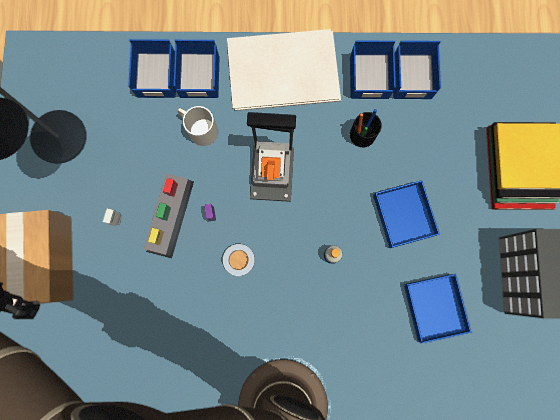

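View pics/s.png

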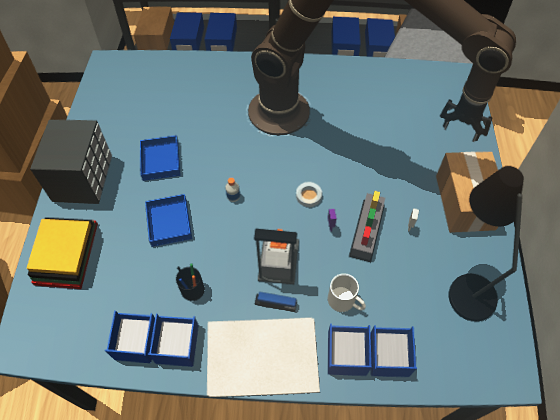

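The purple (208,212) and white (111,216) gauges and the green one (163,211) share a shape. The target is the green-handled one in the middle rack slot. There are two blue trays, at (406,214) with y≈-0.33 and at (437,308) with y≈-0.40. The one at (406,214) is farther to the robot's left. I'll take the wrist camera over the rack to confirm.

servo_tool(increments=[{"slide": [-0.29, -0.16, -0.13], "spin": 0, "claw": -1}, {"slide": [-0.29, -0.16, -0.13], "spin": 0, "claw": -1}, {"slide": [-0.29, -0.16, -0.13], "spin": 0, "claw": -1}, {"slide": [-0.29, -0.16, -0.13], "spin": 0, "claw": -1}, {"slide": [-0.29, -0.16, -0.13], "spin": 0, "claw": -1}, {"slide": [-0.29, -0.16, -0.13], "spin": 0, "claw": -1}, {"slide": [-0.29, -0.16, -0.13], "spin": 0, "claw": -1}, {"slide": [0, 0, 0], "spin": -0.024, "claw": -1}, {"slide": [0, 0, 0], "spin": -0.024, "claw": -1}, {"slide": [0, 0, 0], "spin": -0.024, "claw": -1}])

```text
time: 2.65
eef_pos: [0.4334, 0.3349, 0.3406]
tcp_rot: [0.0, -0.003, 1.0, 0.0]
wrist_force: [-0.7, 0.3, 0.4]
opening: 0.0853
gripper_force: 0.0
```

```bash
cat >> h.py <<'E'
np.set_printoptions(precision=4,suppress=True)
def yaw(s):
    R=quat(s['tcp_rot']); return np.arctan2(-R[0,1],R[1,1])  # angle of tool y from world y
def go(tgt,psi=None):
    s=r.read_state(); R=quat(s['tcp_rot']); d=R.T@(np.array(tgt)-s['eef_pos'])/0.12
    print('at',s['eef_pos'],'yaw',np.degrees(yaw(s)),'t',s['time'],'F',s['wrist_force'],'slide total',d, 'rows>=',np.linalg.norm(d)*.12/.0625)
    if psi is not None:
        dp=(psi-yaw(s)+np.pi/2)%np.pi-np.pi/2; print('spin total',-dp/2/np.pi)
E
python3 - <<'E'
from h import *
p,s=snap('wrist'); print(s['time'],s['eef_pos'],np.degrees(yaw(s)),s['joint_positions']); R,t=cam(p,s); print('cam',-R.T@t,R,p['fx'],p['mount'])
for th in ['gauge_green','gauge_yellow','gauge_red','rack','stand','housing','cover']:
    for m in r.masks_of(p,th)[:3]:
        c=cloud(p,m['mask'],s); print(th,round(m['confidence'],2),np.round(m['bbox']),np.median(c,0) if len(c) else None)
save(p,'w1.png')
E
```

```text
2.65 [0.4334 0.3349 0.3406] 0.30301836176285085 [-0.794   0.2018  0.0577  1.6283 -0.012   1.3115  0.8417]
cam [0.3629 0.335  0.4835] [[-0.0053  1.     -0.    ]
 [ 0.9603  0.0051  0.2788]
 [ 0.2788  0.0015 -0.9603]] 352.62321717183767 [[ 0.     -0.9604 -0.2786  0.0704]
 [ 1.      0.0001 -0.0003  0.0006]
 [ 0.0003 -0.2786  0.9604 -0.1428]
 [ 0.      0.      0.      1.    ]]
gauge_green 0.85 [351. 177. 378. 219.] [0.4662 0.4361 0.0912]
gauge_green 0.8 [143. 186. 179. 230.] [0.4806 0.1943 0.0835]
gauge_yellow 0.67 [254. 140. 281. 178.] [0.4168 0.3223 0.1042]
gauge_red 0.93 [230. 236. 256. 280.] [0.5374 0.2924 0.1037]
rack 0.81 [220. 112. 299. 280.] [0.4631 0.3099 0.0524]
stand 0.65 [  4. 223. 115. 342.] [0.5724 0.063  0.0479]
housing 0.74 [  0. 275.  83. 338.] [0.6131 0.0633 0.0904]
cover 0.45 [245. 192. 267. 234.] [0.4775 0.3074 0.1041]
```

View pics/w1.png

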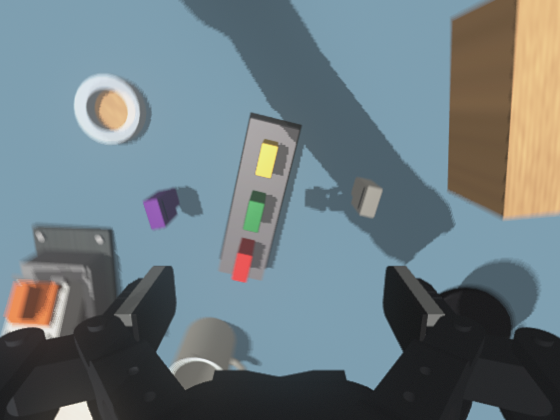

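Purple (155,212), white (371,197) and green (256,212) show here. Only the green one, in the middle rack slot between yellow and red, fits the description. Next I'll measure the stand.

servo_tool(increments=[{"slide": [-0.2, -0.41, 0], "spin": 0, "claw": -1}, {"slide": [-0.2, -0.41, 0], "spin": 0, "claw": -1}, {"slide": [-0.2, -0.41, 0], "spin": 0, "claw": -1}, {"slide": [-0.2, -0.41, 0], "spin": 0, "claw": -1}, {"slide": [-0.2, -0.41, 0], "spin": 0, "claw": -1}, {"slide": [-0.2, -0.41, 0], "spin": 0, "claw": -1}, {"slide": [0, 0, 0], "spin": 0, "claw": -1}])

```text
time: 3.92
eef_pos: [0.5787, 0.0345, 0.3404]
tcp_rot: [0.0, 0.004, 1.0, -0.001]
wrist_force: [-0.6, 0.6, -0.0]
opening: 0.0855
gripper_force: 0.0
```

```bash
cat > m.py <<'E'
from h import *
def orange(p):
    h=cv2.cvtColor(p['color'],cv2.COLOR_RGB2HSV); return (h[...,0]<16)&(h[...,0]>3)&(h[...,1]>150)&(h[...,2]>80)
E
python3 - <<'E'
from m import *
p,s=snap('wrist'); print(s['time'],s['eef_pos'],np.degrees(yaw(s)))
for th in ['stand','housing','cover']:
    for m in r.masks_of(p,th)[:2]:
        c=cloud(p,m['mask'],s); print(th,round(m['confidence'],2),np.round(m['bbox']),np.median(c,0))
        if th=='cover':
            c=c-0; q=np.percentile(c,[5,25,50,75,95],axis=0); print(q)
            Rm=Ro.from_euler('y',-35,degrees=True).as_matrix(); l=c@Rm; print('local pct',np.percentile(l,[1,5,25,50,75,95,99],axis=0))
    print(th,[(a['at'],a['confidence']) for a in r.spot_point(p,th)[:2]])
np.savez('w2.npz',d=p['depth'],c=p['color'])
save(p,'w2.png')
E
```

```text
3.925 [0.5787 0.0345 0.3404] -0.47183310262420236
stand 0.76 [200. 118. 352. 351.] [0.6452 0.0314 0.1193]
stand [([276.9, 176.5], 0.86)]
housing 0.89 [248. 156. 309. 239.] [0.6228 0.0314 0.1091]
housing []
cover 0.64 [257. 158. 301. 212.] [0.5896 0.0344 0.1165]
[[0.5646 0.0137 0.0934]
 [0.5779 0.0233 0.1048]
 [0.5896 0.0344 0.1165]
 [0.6034 0.0444 0.1256]
 [0.6133 0.0541 0.1383]]
local pct [[ 0.5202  0.0114 -0.26  ]
 [ 0.5244  0.0137 -0.2549]
 [ 0.5368  0.0233 -0.2534]
 [ 0.551   0.0344 -0.2524]
 [ 0.5642  0.0444 -0.224 ]
 [ 0.5703  0.0541 -0.2224]
 [ 0.5715  0.0563 -0.2218]]
cover [([276.7, 189.8], 0.71), ([279.5, 175.8], 0.57)]
```

View pics/w2.png

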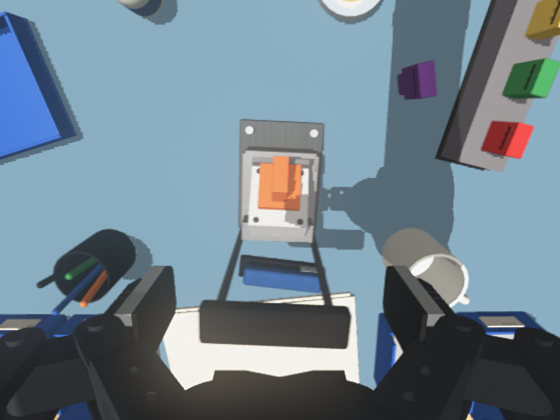

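The wrist view shows the cover at (280,186) with its rib at (281,176), the lamp bar at (275,323) below it, and the face clear around it. I'll fit the exact cover and housing pose.

Run:
```python
from m import *
Rm=Ro.from_euler('y',-35,degrees=True).as_matrix()
p,s=snap('wrist')
def rect(c): return cv2.minAreaRect((c*1000).astype(np.float32))
for th in ['cover','housing']:
    c=cloud(p,r.masks_of(p,th)[0]['mask'],s); l=c@Rm
    if th=='cover':
        top=l[abs(l[:,2]+.2222)<.002]; pl=l[abs(l[:,2]+.2528)<.002]
        print('rib',rect(top[:,:2]),'plate',rect(pl[:,:2]), np.median(top[:,2]),np.median(pl[:,2]))
    else:
        hist=np.histogram(l[:,2],bins=np.arange(-.30,-.2,.002)); print([(round(b,3),n) for n,b in zip(*hist) if n>40])
        f=l[abs(l[:,2]+.2628)<.0025]; print('face',rect(f[:,:2]),np.median(f[:,2]),len(f))
        fc=c[abs(l[:,2]+.2628)<.0025]; u,d,v=np.linalg.svd(fc-fc.mean(0)); n=v[2]*np.sign(v[2][2]); print('normal',n,np.degrees(np.arccos(n[2])),np.degrees(np.arctan2(-n[1],-n[0])))
m=r.masks_of(p,'stand')[0]; c=cloud(p,m['mask'],s); b=c[abs(c[:,2]-.012)<.005]; print('base',rect(b[:,:2]),len(b))
bar=c[abs(c[:,2]-.269)<.006]; print('bar',rect(bar[:,:2]))
```

```text
rib ((545.2509765625, 34.96876525878906), (15.847990989685059, 40.56198501586914), 87.49531555175781) plate ((544.7322998046875, 34.11756896972656), (45.572696685791016, 52.917598724365234), 87.51339721679688) -0.22307354225533327 -0.2530698089188634
[(np.float64(-0.266), np.int64(294)), (np.float64(-0.264), np.int64(916)), (np.float64(-0.262), np.int64(295)), (np.float64(-0.254), np.int64(112)), (np.float64(-0.252), np.int64(57))]
face ((553.9589233398438, 33.58343505859375), (63.453792572021484, 70.6824951171875), 87.77063751220703) -0.2629523326053895 1473
normal [-0.5714  0.0322  0.82  ] 34.91458973189272 -3.227912158516298
base ((698.3836059570312, 35.51544189453125), (193.78939819335938, 352.16339111328125), 74.3036117553711) 2743
bar ((658.7304077148438, 29.51401138305664), (107.40666961669922, 30.18680763244629), 86.88955688476562)
```

servo_tool(increments=[{"slide": [0, 0, 0.4], "spin": 0.007, "claw": -1}, {"slide": [0, 0, 0.4], "spin": 0, "claw": -1}, {"slide": [0, 0, 0.4], "spin": 0, "claw": -1}, {"slide": [0, 0, 0.4], "spin": 0, "claw": -1}, {"slide": [0, 0, 0.15], "spin": 0, "claw": -1}, {"slide": [0, 0, 0.14], "spin": 0, "claw": -1}, {"slide": [0, 0, 0], "spin": 0, "claw": -1}])

```text
time: 5.35
eef_pos: [0.5777, 0.0399, 0.1137]
tcp_rot: [-0.0, 0.022, 1.0, -0.0]
wrist_force: [-0.3, -0.2, 0.6]
opening: 0.0852
gripper_force: 0.0
```

servo_tool(increments=[{"slide": [0, 0, 0], "spin": 0, "claw": 1}, {"slide": [0, 0, 0], "spin": 0, "claw": 1}, {"slide": [0, 0, 0], "spin": 0, "claw": 1}, {"slide": [0, 0, 0], "spin": 0, "claw": 1}, {"slide": [0, 0, 0], "spin": 0, "claw": 1}, {"slide": [0, 0, 0], "spin": 0, "claw": 1}, {"slide": [0, 0, 0], "spin": 0, "claw": 1}, {"slide": [0, 0, 0], "spin": 0, "claw": 1}])

```text
time: 6.35
eef_pos: [0.5779, 0.0396, 0.1144]
tcp_rot: [0.0, 0.022, 1.0, 0.0]
wrist_force: [-2.0, -0.7, 5.8]
opening: 0.0145
gripper_force: 59.2
```

servo_tool(increments=[{"slide": [0.14, 0, -0.2], "spin": 0, "claw": 1}, {"slide": [0.14, 0, -0.2], "spin": 0, "claw": 1}, {"slide": [0, 0, -0.35], "spin": 0, "claw": 1}, {"slide": [0, 0, -0.35], "spin": 0, "claw": 1}, {"slide": [0.07, -0.44, 0], "spin": 0, "claw": 1}, {"slide": [0.07, -0.44, 0], "spin": 0, "claw": 1}, {"slide": [0.07, -0.44, 0], "spin": 0, "claw": 1}, {"slide": [0.07, -0.44, 0], "spin": 0, "claw": 1}, {"slide": [0.07, -0.44, 0], "spin": 0, "claw": 1}, {"slide": [0.07, -0.44, 0], "spin": 0, "claw": 1}])

```text
time: 7.6
eef_pos: [0.4793, -0.2743, 0.2457]
tcp_rot: [0.0, 0.021, 1.0, 0.0]
wrist_force: [0.1, 0.4, -1.2]
opening: 0.0143
gripper_force: 58.8
```

Run:
```python
from m import *
p,s=snap('top'); print(s['eef_pos'],s['opening'],s['gripper_force'])
for m in r.masks_of(p,'tray'):
    c=cloud(p,m['mask'],s); print(m['confidence'],np.round(m['bbox']),(c.min(0)+c.max(0))/2, cv2.minAreaRect((c[:,:2]*1000).astype(np.float32)))
p,s=snap('wrist'); save(p,'w3.png')
c=cloud(p,orange(p),s); print('orange z',np.percentile(c,[2,50,98],axis=0)-s['eef_pos'],len(c))
go([.47,-.326,.06])
```

```text
[ 0.4793 -0.2743  0.2457] 0.014346817377091866 58.79404306411743
0.58 [444. 293. 472. 339.] [ 0.2281 -0.3275  0.3676] ((228.0004119873047, -327.541259765625), (305.2651062011719, 115.05738067626953), 89.48278045654297)
0.37 [260. 145. 288. 179.] [0.6134 0.0314 0.0659] ((612.9361572265625, 31.145063400268555), (68.07343292236328, 97.69241333007812), 88.51121520996094)
orange z [[-0.1024 -0.0081 -0.1538]
 [-0.0019  0.0025  0.0124]
 [ 0.0335  0.1573  0.0265]] 4935
at [ 0.4783 -0.2762  0.2456] yaw -2.826360100372731 t 7.75 F [ 0.8112 -0.0635 -0.4731] slide total [ 0.048  -0.4166  1.5475] rows>= 3.078446627881094
```

View pics/w3.png

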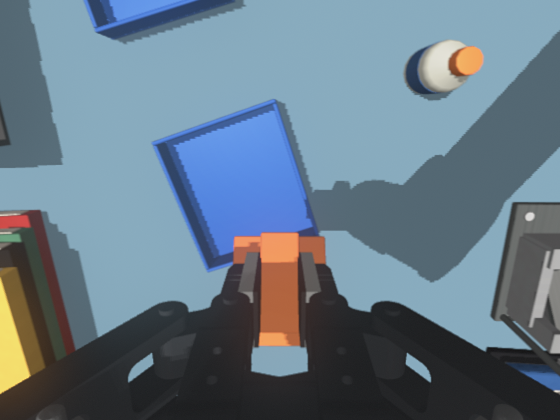

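The cover is held with its rib at (280,290). The intended tray is centred near (235,185), and the other one is at the top edge.

servo_tool(increments=[{"slide": [0.02, -0.21, 0.2], "spin": 0, "claw": 1}, {"slide": [0.03, -0.21, 0.2], "spin": 0, "claw": 1}, {"slide": [0, 0, 0.4], "spin": 0, "claw": 1}, {"slide": [0, 0, 0.4], "spin": 0, "claw": 1}, {"slide": [0, 0, 0.3], "spin": 0, "claw": 1}, {"slide": [0, 0, 0.1], "spin": 0, "claw": 1}, {"slide": [0, 0, 0.05], "spin": 0, "claw": 1}, {"slide": [0, 0, 0], "spin": 0, "claw": 1}])

```text
time: 8.75
eef_pos: [0.4724, -0.3231, 0.0486]
tcp_rot: [0.001, 0.022, 1.0, -0.0]
wrist_force: [0.3, -0.2, -0.6]
opening: 0.0147
gripper_force: 58.9
```

servo_tool(increments=[{"slide": [0, 0, 0.03], "spin": 0, "claw": 1}, {"slide": [0, 0, 0], "spin": 0, "claw": 1}])

```text
time: 9.0
eef_pos: [0.472, -0.3231, 0.0446]
tcp_rot: [0.0, 0.022, 1.0, -0.0]
wrist_force: [-0.6, -0.6, -0.3]
opening: 0.0144
gripper_force: 58.9
```

servo_tool(increments=[{"slide": [0, 0, 0.03], "spin": 0, "claw": 1}, {"slide": [0, 0, 0.02], "spin": 0, "claw": 1}, {"slide": [0, 0, 0], "spin": 0, "claw": 1}])

```text
time: 9.38
eef_pos: [0.4715, -0.323, 0.0378]
tcp_rot: [-0.0, 0.022, 1.0, 0.0]
wrist_force: [0.5, 0.8, -1.2]
opening: 0.0144
gripper_force: 58.9
```

servo_tool(increments=[{"slide": [0, 0, 0.02], "spin": 0, "claw": 1}, {"slide": [0, 0, 0], "spin": 0, "claw": 1}])

```text
time: 9.62
eef_pos: [0.4719, -0.3232, 0.0363]
tcp_rot: [0.0, 0.022, 1.0, 0.0]
wrist_force: [-1.7, 0.9, 6.6]
opening: 0.0144
gripper_force: 59.8
```

servo_tool(increments=[{"slide": [0, 0, 0], "spin": 0, "claw": 0.5}, {"slide": [0, 0, 0], "spin": 0, "claw": 0}, {"slide": [0, 0, 0], "spin": 0, "claw": -0.5}, {"slide": [0, 0, 0], "spin": 0, "claw": -1}, {"slide": [0, 0, 0], "spin": 0, "claw": -1}, {"slide": [0, 0, 0], "spin": 0, "claw": -1}, {"slide": [0, 0, 0], "spin": 0, "claw": -1}, {"slide": [0, 0, -0.4], "spin": 0, "claw": -1}, {"slide": [0, 0, -0.5], "spin": 0, "claw": -1}, {"slide": [0, 0, -0.5], "spin": 0, "claw": -1}])

```text
time: 10.88
eef_pos: [0.4714, -0.3229, 0.2053]
tcp_rot: [-0.0, 0.022, 1.0, 0.0]
wrist_force: [1.5, 0.2, 0.1]
opening: 0.0851
gripper_force: 0.0
```

Run:
```python
from m import *
p,s=snap('wrist'); save(p,'w4.png')
c=cloud(p,orange(p),s); c=c[(c[:,2]<.08)]; print('orange',np.percentile(c,[2,50,98],axis=0),len(c))
for m in r.masks_of(p,'tray')[:1]:
    b=cloud(p,m['mask'],s); w=b[b[:,2]>.03]; print('rim',cv2.minAreaRect((w[:,:2]*1000).astype(np.float32)))
go([.583,.034,.26])
```

```text
Traceback (most recent call last):
IndexError: index -1 is out of bounds for axis 0 with size 0
```

servo_tool(increments=[{"slide": [0, 0.3, -0.3], "spin": 0, "claw": -1}, {"slide": [-0.1, 0.44, -0.2], "spin": 0, "claw": -1}, {"slide": [-0.1, 0.44, -0.2], "spin": 0, "claw": -1}, {"slide": [-0.1, 0.44, 0], "spin": 0, "claw": -1}, {"slide": [-0.1, 0.44, 0], "spin": 0, "claw": -1}, {"slide": [-0.1, 0.44, 0], "spin": 0, "claw": -1}, {"slide": [-0.1, 0.44, 0], "spin": 0, "claw": -1}, {"slide": [0, 0, 0], "spin": 0, "claw": -1}])

```text
time: 11.92
eef_pos: [0.5593, 0.0318, 0.2871]
tcp_rot: [-0.0, 0.018, 1.0, 0.001]
wrist_force: [-0.3, -0.9, 0.8]
opening: 0.0855
gripper_force: 0.0
```

Run:
```python
from m import *
t,s0=snap('top')
c=cloud(t,orange(t),s0); c=c[(c[:,2]<.08)&(c[:,1]<-.2)]; print('orange',np.percentile(c,[2,50,98],axis=0),len(c))
m=max(r.masks_of(t,'tray'),key=lambda m:cloud(t,m['mask'])[:,1].mean() if m['confidence']>.5 else -9)
b=cloud(t,m['mask']); print('tray',cv2.minAreaRect((b[:,:2]*1000).astype(np.float32)))
p,s=snap('wrist'); print(s['time'],s['eef_pos'],np.degrees(yaw(s)))
a=cv2.resize(t['color'][150:260,350:460],(300,300),interpolation=cv2.INTER_CUBIC)
w=p['color'][90:290,170:390]; w=cv2.resize(w,(440,400),interpolation=cv2.INTER_CUBIC)
o=np.zeros((400,740,3),np.uint8); o[:300,:300]=a; o[:,300:]=w; cv2.imwrite('pics/w5.png',o[...,::-1]); np.savez('w5.npz',c=p['color'],d=p['depth'],pos=s['eef_pos'],rot=s['tcp_rot'])
m=r.masks_of(p,'housing')[0]; c=cloud(p,m['mask'],s); print(m['confidence'],np.round(m['bbox']))
H=Ro.from_euler('zy',[-3,-35],degrees=True).as_matrix(); l=c@H
z0=np.median(l[:,2]); print('face lz',z0); f=l[abs(l[:,2]-z0)<.003]; print('face',cv2.minAreaRect((f[:,:2]*1000).astype(np.float32)))
fc=f@H.T; u,d,v=np.linalg.svd(fc-fc.mean(0)); n=v[2]*np.sign(v[2][2]); print('normal',n,np.degrees(np.arccos(n[2])),np.degrees(np.arctan2(-n[1],-n[0])))
print('spot',r.spot_point(p,'housing')[:2])
```

```text
orange [[ 0.4718 -0.3406  0.0081]
 [ 0.4986 -0.3153  0.0174]
 [ 0.7183 -0.2009  0.0588]] 147
tray ((492.2490234375, -328.6267395019531), (157.3116455078125, 145.23031616210938), 15.412753105163574)
12.025 [0.5588 0.0264 0.2874] -2.423093221720342
0.6 [255. 186. 323. 273.]
face lz -0.26289613645488785
face ((551.0121459960938, 62.31633758544922), (71.00125885009766, 64.06808471679688), 0.4607221782207489)
normal [-0.5723  0.0313  0.8194] 34.971560926551724 -3.125842443459092
spot [{'at': [285.3, 225.5], 'confidence': 0.72}]
```

View pics/w5.png

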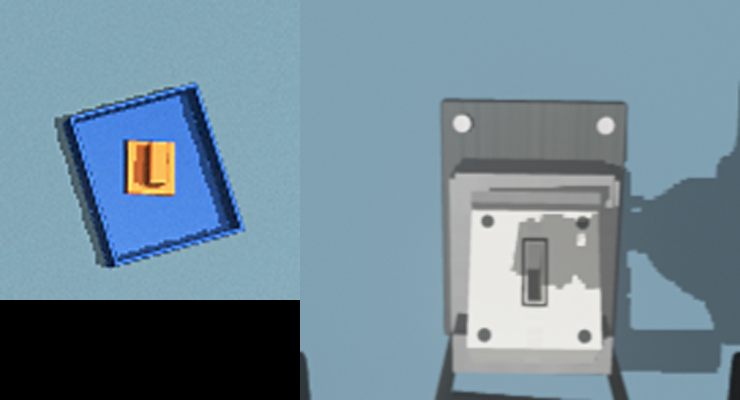

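The cover lies flat in the tray (left crop, about (150,167)). The slot shows on the face at full-image pixel (287,225). I'll rectify the face plane to measure the slot.

Run:
```python
from m import *
H=Ro.from_euler('zy',[-3.1,-35],degrees=True).as_matrix()
p,s=snap('wrist'); print(s['eef_pos'])
c=cloud(p,r.masks_of(p,'housing')[0]['mask'],s)@H; z0=np.median(c[:,2]); 
f=c[abs(c[:,2]-z0)<.003]; print(z0,(np.percentile(f[:,:2],.5,axis=0)+np.percentile(f[:,:2],99.5,axis=0))/2)
print('origin guess',H.T@np.array([.6024,.0345,.1007]), onz(p,[r.spot_point(p,'housing')[0]['at']],.1,s))
cx,cy=H.T[:2]@np.array([.6024,.0345,.1007])
xs=cx+np.arange(-25,25,.25)/1000; ys=cy+np.arange(-20,20,.25)/1000
X,Y=np.meshgrid(xs,ys,indexing='ij'); P=np.stack([X,Y,np.full_like(X,z0)],-1).reshape(-1,3)@H.T
uv=proj(p,P,s).astype(np.float32).reshape(X.shape+(2,))
im=cv2.remap(p['color'],uv[...,0],uv[...,1],cv2.INTER_CUBIC); g=cv2.cvtColor(im,cv2.COLOR_RGB2GRAY)
for th in (60,80):
    n,lab,st,ce=cv2.connectedComponentsWithStats((g<th).astype(np.uint8))
    for i in range(1,n):
        if st[i,4]>150:
            q=np.argwhere(lab==i); rc=cv2.minAreaRect(q.astype(np.float32)); print(th,rc,st[i,4])
            lx,ly=cx+(rc[0][0]*.25-25)/1000,cy+(rc[0][1]*.25-20)/1000; print('   world',H@[lx,ly,z0], np.array(rc[1])*.25)
cv2.imwrite('pics/slot.png',cv2.resize(im[...,::-1],None,fx=3,fy=3))
```

```text
[0.5587 0.0246 0.2878]
-0.2629409790448628 [0.551  0.0633]
origin guess [ 0.5485  0.0643 -0.263 ] [[0.6029 0.0323 0.1   ]]
```

View pics/slot.png

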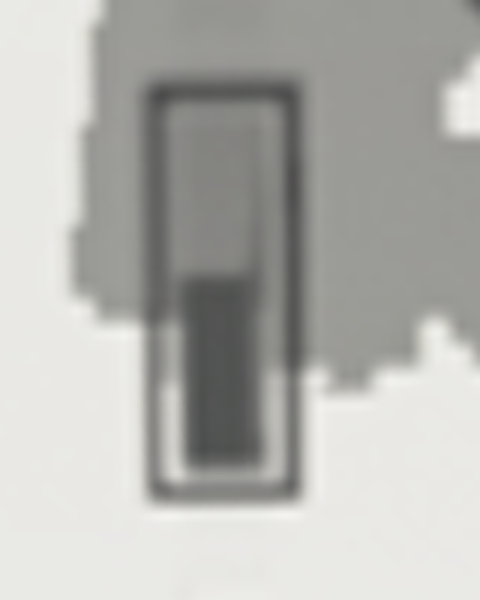

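The black slot frame is centred at rectified (225,292), which puts the slot at about (0.602, 0.033, 0.100) with yaw -3.1°. Next is the green gauge.

servo_tool(increments=[{"slide": [0.17, 0.37, 0], "spin": 0, "claw": -1}, {"slide": [0.17, 0.37, 0], "spin": 0, "claw": -1}, {"slide": [0.17, 0.37, 0], "spin": 0, "claw": -1}, {"slide": [0.17, 0.37, 0], "spin": 0, "claw": -1}, {"slide": [0.17, 0.37, 0], "spin": 0, "claw": -1}, {"slide": [0.17, 0.37, 0], "spin": 0, "claw": -1}, {"slide": [0, 0, 0], "spin": 0.015, "claw": -1}, {"slide": [0, 0, 0], "spin": 0.015, "claw": -1}, {"slide": [0, 0, 0], "spin": 0, "claw": -1}, {"slide": [0, 0, 0], "spin": 0, "claw": -1}])

```text
time: 13.58
eef_pos: [0.4484, 0.2974, 0.2878]
tcp_rot: [0.0, 0.115, 0.993, 0.0]
wrist_force: [0.4, 1.0, 1.1]
opening: 0.0854
gripper_force: 0.0
```

```bash
cat >> m.py <<'E'
def green(p):
    h=cv2.cvtColor(p['color'],cv2.COLOR_RGB2HSV); return (h[...,0]>45)&(h[...,0]<80)&(h[...,1]>90)&(h[...,2]>40)
E
python3 - <<'E'
from m import *
p,s=snap('wrist'); print(s['eef_pos'],np.degrees(yaw(s)))
for th in ['gauge_green','gauge_yellow','gauge_red']:
    for m in r.masks_of(p,th)[:3]:
        c=cloud(p,m['mask'],s); hs=cv2.cvtColor(p['color'],cv2.COLOR_RGB2HSV)[m['mask']]
        t=c[c[:,2]>.1]; print(th,round(m['confidence'],2),np.round(m['bbox']),np.median(hs,0),len(t), cv2.minAreaRect((t[:,:2]*1000).astype(np.float32)) if len(t) else None, np.median(t[:,2]) if len(t) else None)
c=cloud(p,green(p),s); c=c[(abs(c[:,1]-.3)<.05)]; t=c[abs(c[:,2]-.104)<.004]; print('green',len(t),cv2.minAreaRect((t[:,:2]*1000).astype(np.float32)),np.median(t,0))
m=r.masks_of(p,'rack')[0]; c=cloud(p,m['mask'],s); t=c[abs(c[:,2]-.052)<.004]; print('rack',cv2.minAreaRect((t[:,:2]*1000).astype(np.float32)),np.median(t[:,2]))
save(p,'w6.png',(150,80,430,280),2)
E
```

```text
[0.4484 0.2974 0.2878] -13.210422184921024
gauge_green 0.9 [166. 202. 207. 254.] [128.  75.  98.] 0 None None
gauge_green 0.74 [286. 186. 307. 235.] [ 66.  99. 114.] 665 ((482.349365234375, 306.2690734863281), (17.943281173706055, 35.94940185546875), 76.0850601196289) 0.10443385761591173
gauge_green 0.66 [391. 145. 438. 188.] [ 21.  18. 102.] 0 None None
gauge_yellow 0.73 [286. 125. 310. 167.] [ 24. 128. 195.] 749 ((419.6429138183594, 321.8282775878906), (17.79038429260254, 35.9906120300293), 75.5973129272461) 0.10422857579747352
gauge_red 0.83 [285. 241. 303. 291.] [  0. 162. 230.] 582 ((545.2352905273438, 290.72564697265625), (17.948993682861328, 36.3629150390625), 75.51250457763672) 0.10450890697786352
gauge_red 0.67 [ 52. 262. 171. 420.] [ 90.   10.5 105. ] 30 ((546.7575073242188, 113.16261291503906), (6.784210205078125, 352.167236328125), 43.06431579589844) 0.10248588265086214
green 589 ((481.7214050292969, 305.634521484375), (16.68048858642578, 34.15926742553711), 77.17086029052734) [0.4821 0.3058 0.1045]
rack ((483.2435607910156, 306.508056640625), (59.44632339477539, 205.53358459472656), 76.23983001708984) 0.05249118738948688
```

View pics/w6.png

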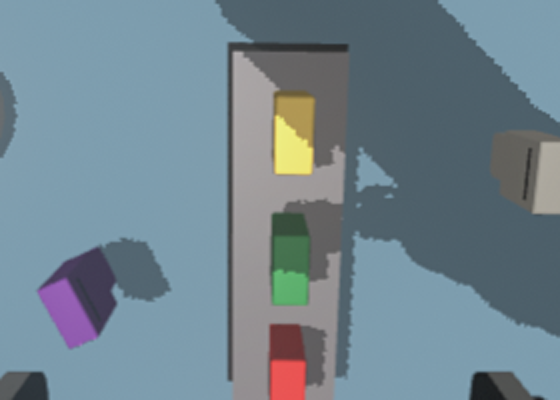

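The enlarged crop shows the green handle at (290,260), in the rack's middle slot between yellow and red. Purple at (80,300) and white at (530,165) are look-alikes outside the rack. The target is confirmed.

servo_tool(increments=[{"slide": [-0.13, 0.07, 0.2], "spin": 0.002, "claw": -1}, {"slide": [-0.13, 0.07, 0.3], "spin": 0, "claw": -1}, {"slide": [0, 0, 0.4], "spin": 0, "claw": -1}, {"slide": [0, 0, 0.3], "spin": 0, "claw": -1}, {"slide": [0, 0, 0], "spin": 0, "claw": -1}, {"slide": [0, 0, 0], "spin": 0, "claw": -1}])

```text
time: 14.58
eef_pos: [0.4833, 0.3072, 0.1451]
tcp_rot: [0.001, 0.122, 0.993, 0.001]
wrist_force: [-0.2, 0.2, 0.8]
opening: 0.0853
gripper_force: 0.0
```

```bash
python3 -c "
from m import *
go([.4823,.3063,.072],np.radians(-13.9))"
```

```text
at [0.4833 0.3072 0.1451] yaw -14.007842088388866 t 14.575 F [-0.1992  0.2076  0.8091] slide total [ 0.0067 -0.0099  0.609 ] rows>= 1.1695245458794241
spin total -0.0002995613566357531
```

servo_tool(increments=[{"slide": [0.005, -0.01, 0.3], "spin": 0, "claw": -1}, {"slide": [0, 0, 0.31], "spin": 0, "claw": -1}, {"slide": [0, 0, 0], "spin": 0, "claw": -1}, {"slide": [0, 0, 0], "spin": 0, "claw": 1}, {"slide": [0, 0, 0], "spin": 0, "claw": 1}, {"slide": [0, 0, 0], "spin": 0, "claw": 1}, {"slide": [0, 0, 0], "spin": 0, "claw": 1}, {"slide": [0, 0, 0], "spin": 0, "claw": 1}, {"slide": [0, 0, 0], "spin": 0, "claw": 1}, {"slide": [0, 0, 0], "spin": 0, "claw": 1}])

```text
time: 15.82
eef_pos: [0.482, 0.306, 0.0714]
tcp_rot: [0.0, 0.122, 0.993, 0.0]
wrist_force: [-2.1, -0.8, 7.3]
opening: 0.0172
gripper_force: 58.8
```

servo_tool(increments=[{"slide": [0, 0, -0.3], "spin": 0, "claw": 1}, {"slide": [0, 0, -0.4], "spin": 0, "claw": 1}, {"slide": [0, 0, 0], "spin": 0, "claw": 1}, {"slide": [0, 0.25, 0], "spin": 0, "claw": 1}, {"slide": [0, 0.25, 0], "spin": 0, "claw": 1}, {"slide": [0, 0, 0], "spin": -0.028, "claw": 1}, {"slide": [0, 0, 0], "spin": -0.028, "claw": 1}, {"slide": [0, 0, 0], "spin": -0.028, "claw": 1}, {"slide": [0, 0, 0], "spin": -0.028, "claw": 1}, {"slide": [0, 0, 0], "spin": -0.028, "claw": 1}])

```text
time: 17.08
eef_pos: [0.4956, 0.3635, 0.1533]
tcp_rot: [-0.001, -0.315, 0.949, -0.0]
wrist_force: [-0.4, -0.4, -0.5]
opening: 0.017
gripper_force: 58.8
```

servo_tool(increments=[{"slide": [0, 0, 0], "spin": -0.028, "claw": 1}, {"slide": [0, 0, 0], "spin": -0.028, "claw": 1}, {"slide": [0, 0, 0], "spin": -0.028, "claw": 1}, {"slide": [0, 0, 0], "spin": -0.026, "claw": 1}, {"slide": [0, 0, 0], "spin": 0, "claw": 1}, {"slide": [0, 0, 0], "spin": 0, "claw": 1}])

```text
time: 17.82
eef_pos: [0.4959, 0.3637, 0.1539]
tcp_rot: [-0.0, -0.614, 0.789, 0.0]
wrist_force: [0.5, -0.3, -1.2]
opening: 0.0174
gripper_force: 58.8
```

```bash
cat >> m.py <<'E'
RK=np.array([.4828,.3064]); ra=np.radians(-13.9)
def rackxy(x,y): return RK+x*np.array([np.cos(ra),np.sin(ra)])+y*np.array([-np.sin(ra),np.cos(ra)])
E
python3 -c "
from m import *
s=r.read_state(); print(s['joint_positions'],s['opening'],s['gripper_force']); x=rackxy(0,.050)
go([x[0],x[1],.101],np.radians(76.1))"
```

```text
[-0.5493  0.4796 -0.2226  1.6932  0.1224  0.9833  2.078 ] 0.017404407250855052 58.79043638706207
at [0.4959 0.3637 0.1539] yaw 75.788788671984 t 17.825 F [ 0.5252 -0.3314 -1.1683] slide total [ 0.0725 -0.0092  0.4407] rows>= 0.8576905033645545
spin total -0.0008644759111555817
```

servo_tool(increments=[{"slide": [0, -0.01, 0.2], "spin": 0, "claw": 1}, {"slide": [0, 0, 0.24], "spin": 0, "claw": 1}, {"slide": [0.07, 0, 0], "spin": 0, "claw": 1}, {"slide": [0.07, 0, 0], "spin": 0, "claw": 1}, {"slide": [0.04, 0, 0], "spin": 0, "claw": 1}, {"slide": [0.04, 0, 0], "spin": 0, "claw": 1}, {"slide": [0, 0, 0], "spin": 0, "claw": 1}])

```text
time: 18.7
eef_pos: [0.4922, 0.3409, 0.104]
tcp_rot: [0.004, -0.616, 0.788, 0.001]
wrist_force: [1.2, 5.9, -3.1]
opening: 0.0167
gripper_force: 58.9
```

servo_tool(increments=[{"slide": [0.05, 0, 0], "spin": 0, "claw": 1}, {"slide": [0.05, 0, 0], "spin": 0, "claw": 1}, {"slide": [0, 0, 0], "spin": 0, "claw": 1}])

```text
time: 19.08
eef_pos: [0.4894, 0.3296, 0.1043]
tcp_rot: [0.004, -0.616, 0.788, 0.001]
wrist_force: [1.1, 6.8, -1.0]
opening: 0.0172
gripper_force: 59.2
```

```bash
python3 -c "
from m import *
p,s=snap('wrist'); save(p,'w7.png',(150,150,430,420),2); s=r.read_state(); x=rackxy(0,.0016); print(s['opening'])
go([x[0],x[1],.096],np.radians(76.1))
c=cloud(p,green(p),s)-s['eef_pos']; R=quat(s['tcp_rot']); c=c@R; c=c[(abs(c)<.09).all(1)]; print(np.percentile(c,[2,50,98],axis=0),len(c))"
```

```text
0.017325392571238402
at [0.4894 0.3296 0.1043] yaw 76.01175077863269 t 19.125 F [ 1.7363  7.1301 -1.3608] slide total [0.1883 0.0065 0.0677] rows>= 0.3843954958877728
spin total -0.00024513672602030585
[[-0.0157 -0.0083 -0.0361]
 [ 0.0035  0.0004 -0.0318]
 [ 0.0173  0.0085 -0.0009]] 5374
```

View pics/w7.png

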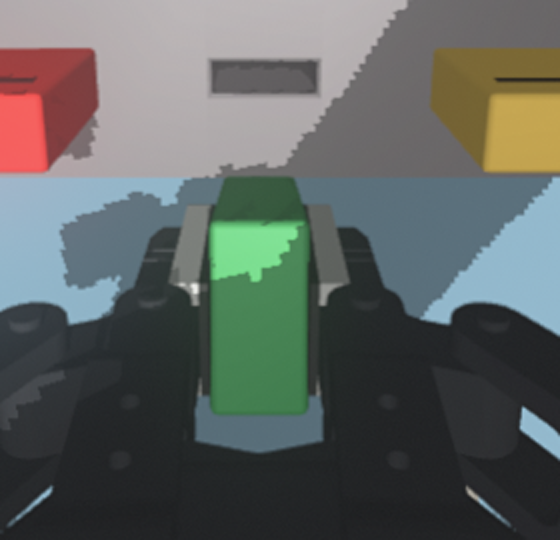

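The handle pivots against the rack edge at about 7 N, with yellow and red clear on both sides of the image. I'll continue to 35°.

servo_tool(increments=[{"slide": [0.05, 0, 0.01], "spin": 0, "claw": 1}, {"slide": [0.05, 0, 0.015], "spin": 0, "claw": 1}, {"slide": [0.05, 0, 0.02], "spin": 0, "claw": 1}, {"slide": [0.04, 0, 0.02], "spin": 0, "claw": 1}, {"slide": [0, 0, 0], "spin": 0, "claw": 1}])

```text
time: 19.75
eef_pos: [0.4847, 0.3081, 0.0976]
tcp_rot: [0.005, -0.616, 0.788, 0.001]
wrist_force: [1.1, 6.9, 6.4]
opening: 0.0172
gripper_force: 62.9
```

```bash
cat > tilt.py <<'E'
from m import *
def tilt():
    p,s=snap('wrist'); R=quat(s['tcp_rot'])
    c=(cloud(p,green(p),s)-s['eef_pos'])@R; c=c[(abs(c)<.09).all(1)]
    # two faces in tool xz plane: RANSAC over angle
    best=[]
    for a in np.radians(np.arange(0,90,.25)):
        d=c[:,0]*np.cos(a)+c[:,2]*np.sin(a); h,e=np.histogram(d,bins=np.arange(-.08,.08,.001)); best.append((h.max(),np.degrees(a),e[h.argmax()]))
    for a in np.radians(np.arange(-90,0,.25)):
        d=c[:,0]*np.cos(a)+c[:,2]*np.sin(a); h,e=np.histogram(d,bins=np.arange(-.08,.08,.001)); best.append((h.max(),np.degrees(a),e[h.argmax()]))
    best.sort(reverse=True); print('normals (n,deg in tool xz,dist)',[tuple(np.round(b,3)) for b in best[:6]])
    print('y mid',np.median(c[:,1]),np.percentile(c,[1,50,99],axis=0)); return p,s
E
python3 -c "
from tilt import *
p,s=tilt(); print(s['opening']); go([.48,.3,.1])"
```

```text
normals (n,deg in tool xz,dist) [(np.float64(2790.0), np.float64(-61.75), np.float64(0.029)), (np.float64(2788.0), np.float64(-61.5), np.float64(0.029)), (np.float64(2752.0), np.float64(-62.0), np.float64(0.029)), (np.float64(2748.0), np.float64(-61.25), np.float64(0.029)), (np.float64(2684.0), np.float64(-62.25), np.float64(0.029)), (np.float64(2672.0), np.float64(-61.0), np.float64(0.029))]
y mid 8.447125185455885e-05 [[-0.0137 -0.0084 -0.0409]
 [ 0.0013  0.0001 -0.0329]
 [ 0.0167  0.0087 -0.0237]]
0.017171118844493405
at [0.4847 0.308  0.0976] yaw 76.00796459202124 t 19.8 F [0.7    5.8901 5.9407] slide total [ 0.0743  0.0218 -0.0209] rows>= 0.15405845311405264
```

servo_tool(increments=[{"slide": [0.035, 0, 0.012], "spin": 0, "claw": 1}, {"slide": [0.035, 0, 0.013], "spin": 0, "claw": 1}, {"slide": [0, 0, 0], "spin": 0, "claw": 1}, {"slide": [0, 0, 0], "spin": 0, "claw": 1}])

```text
time: 20.3
eef_pos: [0.4826, 0.2997, 0.094]
tcp_rot: [0.005, -0.616, 0.788, 0.001]
wrist_force: [1.3, 6.5, 3.0]
opening: 0.0175
gripper_force: 62.7
```

```bash
python3 -c "
from tilt import *
p,s=tilt(); print(s['opening'],s['eef_pos'],s['wrist_force'])"
```

```text
normals (n,deg in tool xz,dist) [(np.float64(2684.0), np.float64(-54.25), np.float64(0.027)), (np.float64(2671.0), np.float64(-54.5), np.float64(0.027)), (np.float64(2665.0), np.float64(-54.0), np.float64(0.027)), (np.float64(2648.0), np.float64(-53.75), np.float64(0.027)), (np.float64(2562.0), np.float64(-53.5), np.float64(0.027)), (np.float64(2557.0), np.float64(-54.75), np.float64(0.027))]
y mid 8.538882094605554e-05 [[-0.0125 -0.0084 -0.0425]
 [ 0.0012  0.0001 -0.0331]
 [ 0.0161  0.0087 -0.0221]]
0.01746003190324664 [0.4826 0.2997 0.094 ] [1.3058 6.5244 2.9967]
```

servo_tool(increments=[{"slide": [0, 0, -0.3], "spin": 0, "claw": 1}, {"slide": [0, 0, -0.4], "spin": 0, "claw": 1}, {"slide": [0, 0, -0.4], "spin": 0.0275, "claw": 1}, {"slide": [0, 0, 0], "spin": 0.0275, "claw": 1}, {"slide": [0, 0, 0], "spin": 0.0275, "claw": 1}, {"slide": [0, 0, 0], "spin": 0.0275, "claw": 1}, {"slide": [0, 0, 0], "spin": 0.0275, "claw": 1}, {"slide": [0, 0, 0], "spin": 0.0275, "claw": 1}, {"slide": [0, 0, 0], "spin": 0.0275, "claw": 1}, {"slide": [0, 0, 0], "spin": 0.0275, "claw": 1}])

```text
time: 21.6
eef_pos: [0.4807, 0.2959, 0.2244]
tcp_rot: [0.001, 0.031, 1.0, 0.001]
wrist_force: [0.5, 0.1, -1.9]
opening: 0.0173
gripper_force: 62.3
```

```bash
cat >> tilt.py <<'E'
def gauge():
    """tilt angle and shoulder centre/tip in tool frame"""
    p,s=snap('wrist'); R=quat(s['tcp_rot'])
    c=(cloud(p,green(p),s)-s['eef_pos'])@R; c=c[(abs(c)<.09).all(1)]
    A=np.radians(np.arange(-75,-30,.25)); H=[np.histogram(c[:,0]*np.cos(a)+c[:,2]*np.sin(a),bins=np.arange(-.08,.08,.001))[0].max() for a in A]
    a=A[np.array(H)>=max(H)*.97].mean(); n=np.array([np.cos(a),0,np.sin(a)]); m=np.array([-np.sin(a),0,np.cos(a)])
    d=c@n; h,e=np.histogram(d,bins=np.arange(-.08,.08,.0005)); d0=e[h.argmax()]; f=c[abs(d-d0)<.002]; d0=np.median(f@n)
    mm=f@m; lo,hi=np.percentile(mm,[1,99]); y=f[:,1]; yl,yh=np.percentile(y,[1,99])
    print('tilt',90+np.degrees(a),'top dist',d0,'m extent',lo,hi,'y',yl,yh,'yaw',np.degrees(yaw(s)))
    S=n*(d0-.052)+m*(lo+hi)/2+np.array([0,(yl+yh)/2,0]); print('shoulder tool',S,'tip',S-.04*n); return p,s,S,n
E
python3 -c "
from tilt import *
p,s,S,n=gauge(); print(s['eef_pos'],s['joint_positions'])
go([.5,.1,.25],np.radians(-3.1))"
```

```text
tilt 34.375 top dist 0.028387652570484638 m extent -0.0335403564295318 0.0009278720287305033 y -0.007930884700515638 0.009053680397085885 yaw -3.581292251398644
shoulder tool [-0.0268  0.0006  0.0103] tip [-0.0494  0.0006  0.0433]
[0.4807 0.2959 0.2244] [-0.6502  0.3128  0.0161  1.7581 -0.0059  1.0687  0.8762]
at [0.4807 0.2958 0.2243] yaw -4.046577219167161 t 21.65 F [ 0.3027  0.2251 -0.9755] slide total [-0.2762 -1.6163 -0.2158] rows>= 3.175425539237461
spin total -0.0026293811643532134
```

servo_tool(increments=[{"slide": [-0.08, -0.4, 0], "spin": -0.003, "claw": 1}, {"slide": [-0.08, -0.4, 0], "spin": 0, "claw": 1}, {"slide": [-0.08, -0.4, 0], "spin": 0, "claw": 1}, {"slide": [-0.08, -0.4, 0], "spin": 0, "claw": 1}, {"slide": [-0.08, -0.4, 0], "spin": 0, "claw": 1}, {"slide": [0, -0.15, 0], "spin": 0, "claw": 1}, {"slide": [0, 0, 0], "spin": 0, "claw": 1}, {"slide": [0, 0, 0], "spin": 0, "claw": 1}, {"slide": [0, 0, 0], "spin": 0, "claw": 1}])

```text
time: 22.78
eef_pos: [0.5178, 0.0382, 0.2229]
tcp_rot: [-0.0, 0.017, 1.0, 0.0]
wrist_force: [-0.5, -0.5, -0.6]
opening: 0.017
gripper_force: 62.2
```

```bash
cat >> tilt.py <<'E'
Hh=Ro.from_euler('zy',[-3.1,-35],degrees=True).as_matrix(); O=Hh@[.5479,.06305,-.26294]
def plan(S,depth):
    """go to the pose with the shoulder `depth` above home along the housing z"""
    s=r.read_state(); R=Ro.from_euler('z',-3.1,degrees=True).as_matrix()@np.diag([-1,1,-1.]); go(O+Hh[:,2]*depth-R@S,np.radians(-3.1))
E
python3 - <<'E'
from tilt import *
print(O); p,s,S,n=gauge(); print(s['eef_pos'],s['wrist_force'])
plan(S,.06); save(p,'w8.png')
print('slot px',proj(p,[O],s)); print([(a['at'],a['confidence']) for th in ('housing','gauge_green_tip') for a in r.spot_point(p,th)[:2]])
E
```

```text
[0.6018 0.0333 0.1004]
tilt 34.24999999999999 top dist 0.02841228613792052 m extent -0.033498310503824354 0.0009701249295643731 y -0.007935472850232425 0.009092672965487452 yaw -1.953019099237233
shoulder tool [-0.0267  0.0006  0.0103] tip [-0.0492  0.0006  0.0434]
[0.5178 0.0382 0.2229] [-0.4782 -0.5008 -0.5847]
at [0.5179 0.0379 0.2229] yaw -1.971873684244711 t 22.825 F [-0.2086  0.1463 -0.7635] slide total [-0.1909 -0.0246  0.5249] rows>= 1.0733888042026496
spin total 0.0031336842104313653
slot px [[276.0591 296.313 ]]
[([423.6, 140.2], 0.72), ([541.3, 133.4], 0.26)]
```

View pics/w8.png

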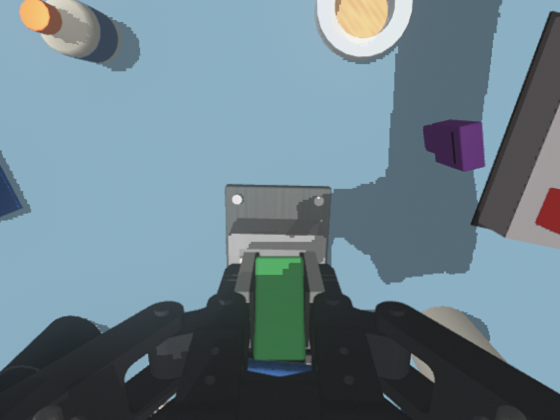

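The slot is hidden behind the handle at (278,300), so I'll rely on the measured pose and the force readings.

servo_tool(increments=[{"slide": [-0.1, -0.01, 0.26], "spin": 0.003, "claw": 1}, {"slide": [-0.09, -0.01, 0.26], "spin": 0, "claw": 1}, {"slide": [0, 0, 0], "spin": 0, "claw": 1}, {"slide": [0, 0, 0], "spin": 0, "claw": 1}, {"slide": [0, 0, 0], "spin": 0, "claw": 1}, {"slide": [0, 0, 0], "spin": 0, "claw": 1}])

```text
time: 23.68
eef_pos: [0.5409, 0.0331, 0.1616]
tcp_rot: [0.001, 0.028, 1.0, 0.0]
wrist_force: [0.0, 0.0, -0.6]
opening: 0.0172
gripper_force: 62.2
```

Run:
```python
from tilt import *
S=np.array([-.0268,.0005,.0103]); plan(S,.045); plan(S,.03); plan(S,0)
```

```text
at [0.5409 0.0331 0.1616] yaw -3.1989643565369046 t 23.675 F [ 0.0313  0.0406 -0.5807] slide total [-0.0677  0.0138  0.1171] rows>= 0.26094386042487944
spin total -0.00027490099038028935
at [0.5409 0.0331 0.1616] yaw -3.1989643565369046 t 23.675 F [ 0.0313  0.0406 -0.5807] slide total [-0.1391  0.0178  0.2196] rows>= 0.5001916126306192
spin total -0.00027490099038028935
at [0.5409 0.0331 0.1616] yaw -3.1989643565369046 t 23.675 F [ 0.0313  0.0406 -0.5807] slide total [-0.2819  0.0257  0.4246] rows>= 0.9797915857217697
spin total -0.00027490099038028935
```

Run:
```python
from tilt import *
s=r.read_state(); print(s['tcp_rot'],quat(s['tcp_rot'])); print(Hh,Hh[:,2])
```

```text
[0.0008 0.0279 0.9996 0.0002] [[-0.9984  0.0558  0.0017]
 [ 0.0558  0.9984  0.0004]
 [-0.0017  0.0005 -1.    ]]
[[ 0.818   0.0443 -0.5736]
 [-0.0541  0.9985  0.    ]
 [ 0.5727  0.031   0.8192]] [-0.5736  0.      0.8192]
```

Run:
```python
s=open('tilt.py').read().replace("Hh=Ro","Hh0=Ro").replace("; O=Hh@","; O=Hh0@").replace("def plan","Hh=Ro.from_euler('ZY',[-3.1,-35],degrees=True).as_matrix()\ndef plan")
open('tilt.py','w').write(s)
from tilt import *
print(O,Hh[:,2]); S=np.array([-.0268,.0005,.0103])
for d in (.045,.03,0): plan(S,d)
```

```text
[0.6018 0.0333 0.1004] [-0.5727  0.031   0.8192]
at [0.5409 0.0331 0.1616] yaw -3.1989643565369046 t 23.675 F [ 0.0313  0.0406 -0.5807] slide total [-0.0673  0.0255  0.1171] rows>= 0.26384772950202207
spin total -0.00027490099038028935
at [0.5409 0.0331 0.1616] yaw -3.1989643565369046 t 23.675 F [ 0.0313  0.0406 -0.5807] slide total [-0.1389  0.0255  0.2196] rows>= 0.5012061452728885
spin total -0.00027490099038028935
at [0.5409 0.0331 0.1616] yaw -3.1989643565369046 t 23.675 F [ 0.0313  0.0406 -0.5807] slide total [-0.2819  0.0257  0.4246] rows>= 0.9797915857217697
spin total -0.00027490099038028935
```

Consistent now. Go to 5 mm above the face, then ease the tip in.

servo_tool(increments=[{"slide": [0, 0.0255, 0], "spin": 0, "claw": 1}, {"slide": [-0.035, 0, 0.06], "spin": 0, "claw": 1}, {"slide": [-0.032, 0, 0.057], "spin": 0, "claw": 1}, {"slide": [0, 0, 0], "spin": 0, "claw": 1}, {"slide": [0, 0, 0], "spin": 0, "claw": 1}, {"slide": [0, 0, 0], "spin": 0, "claw": 1}])

```text
time: 24.42
eef_pos: [0.5488, 0.0355, 0.1466]
tcp_rot: [0.0, 0.028, 1.0, 0.0]
wrist_force: [0.0, -0.1, 0.4]
opening: 0.0173
gripper_force: 62.2
```

Run:
```python
from tilt import *
S=np.array([-.0268,.0005,.0103])
for d in (.045,.035): plan(S,d)
```

```text
at [0.5488 0.0355 0.1466] yaw -3.212506397182658 t 24.425 F [ 0.0211 -0.0652  0.3562] slide total [-0.0029  0.0018 -0.0081] rows>= 0.016937067247751934
spin total -0.0003125177699518335
at [0.5488 0.0355 0.1466] yaw -3.212506397182658 t 24.425 F [ 0.0211 -0.0652  0.3562] slide total [-0.0507  0.0019  0.0601] rows>= 0.15106659052874563
spin total -0.0003125177699518335
```

servo_tool(increments=[{"slide": [-0.018, 0.001, 0.02], "spin": 0, "claw": 1}, {"slide": [-0.016, 0.001, 0.02], "spin": 0, "claw": 1}, {"slide": [-0.016, 0, 0.02], "spin": 0, "claw": 1}, {"slide": [0, 0, 0], "spin": 0, "claw": 1}])

```text
time: 24.92
eef_pos: [0.5548, 0.0354, 0.1389]
tcp_rot: [-0.0, 0.028, 1.0, -0.0]
wrist_force: [-0.5, 0.0, -0.7]
opening: 0.0171
gripper_force: 62.2
```

servo_tool(increments=[{"slide": [-0.012, 0, 0.017], "spin": 0, "claw": 1}, {"slide": [-0.012, 0, 0.017], "spin": 0, "claw": 1}, {"slide": [0, 0, 0], "spin": 0, "claw": 1}])

```text
time: 25.3
eef_pos: [0.5577, 0.0353, 0.135]
tcp_rot: [-0.0, 0.028, 1.0, -0.0]
wrist_force: [-0.1, -0.0, -2.0]
opening: 0.0176
gripper_force: 62.2
```

No contact force with the tip about 10 mm below the face, so the blade is in the slot. I'll continue.

servo_tool(increments=[{"slide": [-0.018, 0, 0.026], "spin": 0, "claw": 1}, {"slide": [-0.018, 0, 0.026], "spin": 0, "claw": 1}, {"slide": [-0.018, 0, 0.026], "spin": 0, "claw": 1}, {"slide": [0, 0, 0], "spin": 0, "claw": 1}])

```text
time: 25.8
eef_pos: [0.5641, 0.0348, 0.1254]
tcp_rot: [-0.0, 0.028, 1.0, -0.0]
wrist_force: [-0.0, -0.5, -0.8]
opening: 0.017
gripper_force: 62.2
```

servo_tool(increments=[{"slide": [-0.018, 0, 0.026], "spin": 0, "claw": 1}, {"slide": [-0.018, 0, 0.026], "spin": 0, "claw": 1}, {"slide": [0, 0, 0], "spin": 0, "claw": 1}])

```text
time: 26.18
eef_pos: [0.5684, 0.0347, 0.1192]
tcp_rot: [-0.0, 0.028, 1.0, -0.0]
wrist_force: [0.2, 0.1, -0.7]
opening: 0.0174
gripper_force: 62.2
```

Run:
```python
from tilt import *
p,s,S,n=gauge(); plan(np.array([-.0268,.0005,.0103]),0); print(s['torque'])
```

```text
tilt 34.25 top dist 0.028379148249348337 m extent -0.0331519490033271 0.0009728785477458833 y -0.007897793444022222 0.009056141197301158 yaw -3.20475444955662
shoulder tool [-0.0266  0.0006  0.0105] tip [-0.0491  0.0006  0.0435]
at [0.5684 0.0347 0.1194] yaw -3.206659633115519 t 26.225 F [ 0.1434 -0.4314 -0.0802] slide total [-0.0548 -0.0002  0.0726] rows>= 0.17461555695428402
spin total -0.00029627675865421263
[0.0021 0.0024 0.0484]
```

Free so far, with about 11 mm to go.

servo_tool(increments=[{"slide": [-0.016, 0, 0.022], "spin": 0, "claw": 1}, {"slide": [-0.016, 0, 0.022], "spin": 0, "claw": 1}, {"slide": [-0.01, 0, 0.014], "spin": 0, "claw": 1}, {"slide": [0, 0, 0], "spin": 0, "claw": 1}])

```text
time: 26.72
eef_pos: [0.5735, 0.0343, 0.1124]
tcp_rot: [-0.0, 0.028, 1.0, -0.0]
wrist_force: [0.2, -0.1, -1.1]
opening: 0.0172
gripper_force: 62.2
```

servo_tool(increments=[{"slide": [-0.007, 0, 0.01], "spin": 0, "claw": 1}, {"slide": [-0.005, 0, 0.007], "spin": 0, "claw": 1}, {"slide": [0, 0, 0], "spin": 0, "claw": 1}])

```text
time: 27.1
eef_pos: [0.5749, 0.0343, 0.1108]
tcp_rot: [-0.0, 0.028, 1.0, 0.0]
wrist_force: [-1.7, 0.4, 3.1]
opening: 0.0174
gripper_force: 62.6
```

servo_tool(increments=[{"slide": [-0.005, 0, 0.007], "spin": 0, "claw": 1}, {"slide": [0, 0, 0], "spin": 0, "claw": 1}])

```text
time: 27.35
eef_pos: [0.5749, 0.0343, 0.1107]
tcp_rot: [-0.001, 0.028, 1.0, 0.0]
wrist_force: [-7.3, -0.5, 11.6]
opening: 0.0173
gripper_force: 64.2
```

servo_tool(increments=[{"slide": [-0.004, 0, 0.006], "spin": 0, "claw": 1}, {"slide": [0, 0, 0], "spin": 0, "claw": 1}])

```text
time: 27.6
eef_pos: [0.5749, 0.0344, 0.1107]
tcp_rot: [-0.001, 0.028, 1.0, 0.0]
wrist_force: [-11.7, -0.6, 19.6]
opening: 0.0172
gripper_force: 65.4
```

Run:
```python
from tilt import *
p,s,S,n=gauge(); plan(S,0)
```

```text
tilt 34.375 top dist 0.02845764033740799 m extent -0.03322603339621533 0.0008968317174596143 y -0.007895721324426931 0.009046337391238059 yaw -3.2100002979516167
shoulder tool [-0.0266  0.0006  0.0103] tip [-0.0492  0.0006  0.0433]
at [0.5748 0.0344 0.1107] yaw -3.2055466172413754 t 27.65 F [-10.6905   0.0766  19.1754] slide total [-0.0027 -0.0012  0.0001] rows>= 0.005642489512228199
spin total -0.00029318504789269226
```

It reached a firm stop, with 23 N along the face normal and the pose matching home to within 0.4 mm. I'll release and retreat.

servo_tool(increments=[{"slide": [0.004, 0, -0.006], "spin": 0, "claw": 1}, {"slide": [0, 0, 0], "spin": 0, "claw": 0.5}, {"slide": [0, 0, 0], "spin": 0, "claw": -0.3}, {"slide": [0, 0, 0], "spin": 0, "claw": -1}, {"slide": [0, 0, 0], "spin": 0, "claw": -1}, {"slide": [0, 0, 0], "spin": 0, "claw": -1}, {"slide": [0, 0, 0], "spin": 0, "claw": -1}, {"slide": [0.06, 0, -0.2], "spin": 0, "claw": -1}, {"slide": [0.15, 0, -0.4], "spin": 0, "claw": -1}, {"slide": [0.15, 0, -0.4], "spin": 0, "claw": -1}])

```text
time: 28.9
eef_pos: [0.5317, 0.0366, 0.2307]
tcp_rot: [-0.0, 0.028, 1.0, -0.0]
wrist_force: [0.3, 0.4, 1.6]
opening: 0.0854
gripper_force: 0.0
```

servo_tool(increments=[{"slide": [0.1, 0, -0.4], "spin": 0, "claw": -1}, {"slide": [0, 0, 0], "spin": 0, "claw": -1}, {"slide": [0, 0, 0], "spin": 0, "claw": -1}])

```text
time: 29.28
eef_pos: [0.5202, 0.0374, 0.2774]
tcp_rot: [0.0, 0.028, 1.0, 0.0]
wrist_force: [-0.2, 0.7, -0.3]
opening: 0.0857
gripper_force: 0.0
```

Run:
```python
from tilt import *
p,s=snap('wrist'); c=(cloud(p,green(p),s)-O)@Hh; c=c[(abs(c)<.08).all(1)]; print('local',np.percentile(c,[1,50,99],axis=0),len(c))
t=c[c[:,2]>.048]; print('top face',cv2.minAreaRect((t[:,:2]*1000).astype(np.float32)),np.median(t[:,2]),np.linalg.svd(t-t.mean(0),full_matrices=False)[2][2])
q,_=snap('top'); o=cloud(q,orange(q)); o=o[(o[:,1]<-.25)]; print('cover',np.median(o,0)); print(s['time'],s['eef_pos'])
save(p,'w9.png',(150,120,430,330),2)
```

```text
local [[-0.0177 -0.0078  0.0374]
 [ 0.0012 -0.      0.052 ]
 [ 0.0162  0.0077  0.0535]] 706
top face ((-1.2933788299560547, -0.07088613510131836), (15.592788696289062, 34.90077209472656), 89.62101745605469) 0.05201430172014545 [0.0027 0.0016 1.    ]
cover [ 0.494  -0.316   0.0162]
29.275 [0.5202 0.0374 0.2774]
```

```bash
python3 -c "
from rig import r
print(r.close_job())"
```

```text
the job is handed in; nothing more can be done
None
```

I've handed the job in; the judge returned no verdict, but in the last images the orange cover lies flat in the left-hand blue tray and the green gauge sits home in the housing slot (handle top 52.0 mm above the face, about 1.3 mm off centre along the slot and 0.1 mm across), gripper clear at about 29 s.

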